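Couple a trailer hitch onto the bench ball and latch it

TASK

On the storeroom bench, pick up the loose trailer coupler and lower its socket over the ball of the stand until it is fully home, with its square tube lying level in the stand's rear saddle; let go, then press its latch lever all the way down and back away. The stand is set to a different height each time, so ease the coupler down by feel until it bears on the stand before you let go of it: never drop it, ram it or force the lever past its stop, and leave the parts bin, the tin and the spanner where they are.

Things in the scene. Friction and masses are not known exactly. Their poses are not given: they have to be found in the camera images.
- coupler: Loose trailer coupler, 0.65-0.95 kg: round aluminium socket 62 mm across, 47 mm high plus 11 mm dome, and a square steel tube 40 x 40 mm running back (-x) to a flange 254 mm from the socket's axis. Origin: on that axis in the flat underside (tube bottom = socket mouth), on which it lies level; z up, x from tube to socket. The bore, open below, is 53 mm wide, 42 mm deep. Centre of mass about 130 mm along -x.
- coupler_grip (a point): Where to grip the coupler: middle of the tube's 40 mm width, 148 mm behind the socket's axis (coupler -x), 22 mm above the underside; the tube's sides are free 130 to 165 mm behind the axis. In front of it the raised lever reaches back to 95 mm behind the axis and 92 mm above the underside. On the stand, the saddle is 52 mm behind this point. Axes as the coupler's.
- latch (a joint): Latch lever on the coupler's top, on a cross pin 35 mm behind the socket's axis and 54 mm above the underside, pointing back over the tube. 0 = raised about 32 degrees, 0.55 rad = fully down, level, on a hard stop; starts between 0 and 0.12. Stiff hinge: about 11 N down on its pad moves it, and it stays where left. Its tongue swings in under the ball and holds the coupler down.
- lever_pad (a point): Centre of the top face of the lever's pad, 36 mm wide (coupler y), 22 mm long, 55 mm from the lever's pin. It moves with the lever; when fully down it is 90 mm behind the socket's axis (coupler -x), 60 mm above the underside.
- stand: Fixed steel ball stand: base plate 285 x 120 mm, short sleeve, and a clamped head with a 50 mm ball in front and a saddle behind (-x). Origin: on the bench under the ball's centre; z up. When seated the coupler's axes and origin's x, y match it, the ball's top touching the bore's end. The head's height differs each time and is not in this reading: find it by sight or touch. Loads over 80 N, impacts included, mark it: ease it down.
- saddle_foot (a point): Point on the bench under the middle of the stand's saddle, 215 mm behind the ball (stand -x). The saddle is an open U, 30 mm long, 50 mm between its walls; walls 26 mm high, flared outward at the top. Its floor carries the tube's underside when the coupler is seated; it lies anywhere from 100 to 140 mm above the bench, always 42 mm below the ball's top.
- parts_bin: Bystander: open red plastic bin with nuts, 140 x 90 x 55 mm, origin under its centre. Leave alone.
- grease_tin: Bystander: grey tin, 68 mm across, 85 mm high, origin under its centre. Leave alone.
- spanner: Bystander: steel spanner, 190 mm long, lying flat. Leave alone.

How it is judged:
By the outcome, as a careful person would: the job done as asked, in the order asked, and still so for the second after the job is handed in, with the robot touching nothing.
It also fails if it takes over 72 s, if anything falls off the work surface, if the arm or the gripper's body presses on something with over 40 N, if the wrist force passes 120 N, or if a joint passes its speed limit or range.

ROBOT

A 6-joint arm with a two-finger parallel gripper is mounted at the origin on the work surface. World frame = base frame: x ahead of the robot, y to its left, z up, the work surface at z = 0. Lengths are in mm, angles in rad, forces in N, time in s.
With the tool pointing down it reaches from about 400 to 925 mm from the base axis. Payload 12.5 kg.
Tool frame: the origin (TCP) lies at the very end of the fingers, on their centre line; the grasp point (between the pads) lies 19 mm behind it; z points along the fingers, y is the line along which they close (so a half turn about z gives the same grasp; the last joint's range is limited). The gripper opens to 95 mm and grips with 3 to 60 N. Pads are 20 mm wide; open, the fingers measure 119 mm over their backs; the gripper's body (75 mm by 180 mm) begins 59 mm behind the grasp point.
Start: joints at [-1.399, 0.491, 1.559, -0, 1.092, -0.106], TCP at [171.424, -601.053, 178.961] pointing down, gripper open.
Joint ranges: [-3.1, 3.1], [-0.84, 2.19], [0.05, 2.79], [-1.13, 4.28], [0.06, 2.93], [-2.69, 2.69]. Speed limits (rad/s): [2.22, 2.22, 2.79, 3.14, 3.14, 3.14].

INTERFACE

Orientations are given as a unit quaternion [w, x, y, z].
In Python, from plant import manip gives the robot as it stands.
- The arm moves only by the shell command python3 -m pendant 'ROWS' [FORCE]. ROWS is text: rows parted by semicolons, each of 5 numbers parted by spaces: the shift along the tool's x, y, z in m, then the turn about the tool's z in degrees, then the closure in counts, from 0 (fully open) to 255 (shut). A call has exactly 5 rows; each row is the pose to reach, as a shift and turn from the pose commanded when the call began, along the tool's axes at that moment; what a row does not reach only later rows make up. A row lasts 1/12 s, in which the tool goes at most 41.7 mm and 7.16 degrees, less where a joint would pass 70% of its speed; a pose out of reach is approached as far as the arm can. A call with a gripper value outside its range is refused whole. The fingers move at their own pace and stop on an object; FORCE is the grip in N (left out, the last holds). Time passes only in rows, so rows that repeat a pose let the fingers close, or fill a call up. It gives the time, the measured TCP pose, the force, the opening and the grip force at its end, in the units of the state.
- manip.observe(): the state, without advancing time (a new reading comes with each control period).
- manip.capture(name): name is "scene" or "top" or "wrist"; returns the picture (480x640x3 uint8, blue, green, red); there is no depth.
- manip.get_calibration(name): a dict with "fx", "fy", "cx", "cy" (pixels), "dist" ([k1, k2, p1, p2, k3] as OpenCV has them; the pictures are not rectified), "R" (3x3) and "t" (3): a world point X has camera coordinates R X + t. Camera axes: x right, y down, z forward; pixel columns grow to the right and rows downward; lengths in mm; the calibration is good to about 2 mm. A picture is of the moment at which its call begins: read the wrist's pose just before it. get_calibration takes no time and is no camera call; for the wrist camera it gives the pose at the moment of the call.
- manip.close_job(): hands the job in; it is judged then, once.
The state is a dict: "time_s": time; "joint_pos": joint angles; "qvel": joint speeds; "effort": joint torques, N m; "position": TCP position; "eef_rot": TCP orientation; "contact_force": force on the tool from outside, world axes, zero at the start; "ft_torque": the same for the moment, N m; "grip_width": finger opening in mm; "finger_force": force on a finger pad.
Only numpy, scipy, OpenCV 4.12 (cv2) and the standard library are available. Lean on these libraries where they do the work, as an engineer would, in place of code of your own. Each camera call takes 0.05 s, during which the arm holds its last target. There are 200 camera calls.

## Working session

There is one attempt and no reset: what is moved stays moved. The work goes in short steps, Python scripts to look and compute and a shell command to move; the robot and the scene stay as the last step left them, time stands still between calls to the robot, and variables do not carry over. Pictures are saved under pics/ and viewed, at most 10 in all, crops included, and the job is handed in when it is done.

```bash
mkdir -p pics; python3 - <<'E'
from plant import manip
import cv2
print(manip.observe())
for n in ("scene","top","wrist"):
    c=manip.get_calibration(n); print(n,c)
    cv2.imwrite(f"pics/{n}0.png",manip.capture(n))
E
```

```text
{'time_s': 0.0, 'joint_pos': array([-1.39860801e+00,  4.91541151e-01,  1.55947072e+00,  1.84069961e-05,
        1.09171608e+00, -1.05612360e-01]), 'qvel': array([-0.00087031,  0.00031469, -0.00103455,  0.00040116, -0.00216744,
        0.00099061]), 'effort': array([-1.41870983e-04, -6.12638497e+01, -2.58178747e+01,  6.92774914e-02,
        4.82942036e-02, -1.20532204e-04]), 'position': array([ 171.36857057, -600.73628472,  178.36589234]), 'eef_rot': array([-5.67602804e-04,  9.90369276e-01,  1.38449897e-01, -1.07318526e-05]), 'contact_force': array([-0.46892452,  0.65538669,  0.35931692]), 'ft_torque': array([ 0.05224714, -0.00027871, -0.02133909]), 'finger_force': 0.0, 'grip_width': 95.45409678094927}
scene {'fx': 460.43681240647066, 'fy': 460.43681240647066, 'cx': 324.5460592323991, 'cy': 242.42926802475225, 'dist': array([-0.10560415,  0.        ,  0.        ,  0.        ,  0.        ]), 'R': array([[-0.43119088,  0.90218497, -0.01169195],
       [ 0.66796866,  0.31048447, -0.6763263 ],
       [-0.60654125, -0.29943559, -0.73650936]]), 't': array([ 237.96960076, -335.5121232 , 1272.85254542])}
top {'fx': 524.4081838534952, 'fy': 524.4081838534952, 'cx': 327.3637296520702, 'cy': 241.1537420813298, 'dist': array([0.04037377, 0.        , 0.        , 0.        , 0.        ]), 'R': array([[ 0.00120806, -0.99964669, -0.02655232],
       [-0.99503884,  0.00143979, -0.09947681],
       [ 0.0994799 ,  0.02654077, -0.99468555]]), 't': array([ 20.61250999, 592.12121608, 852.10929587])}
wrist {'fx': 425.7374794031916, 'fy': 425.7374794031916, 'cx': 313.676304708723, 'cy': 240.07037818045697, 'dist': array([-0.10368706,  0.        ,  0.        ,  0.        ,  0.        ]), 'R': array([[ 0.27513142, -0.96140429, -0.0021196 ],
       [-0.92685335, -0.26582821,  0.26510043],
       [-0.25543214, -0.0709729 , -0.96421848]]), 't': array([-623.72421854,  -30.35887458,  392.30522488])}
```

View pics/top0.png

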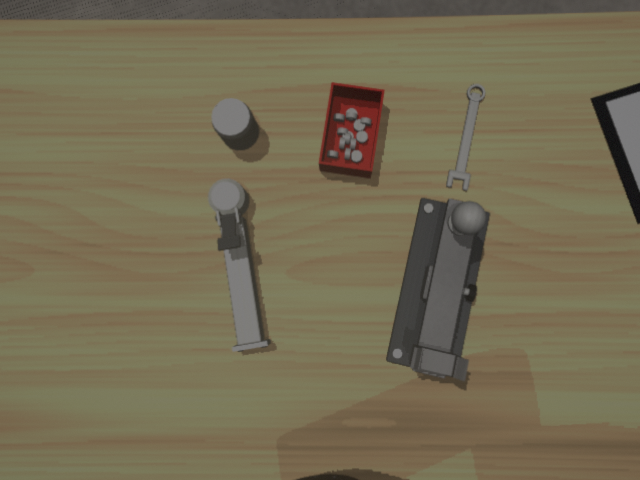

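View pics/scene0.png

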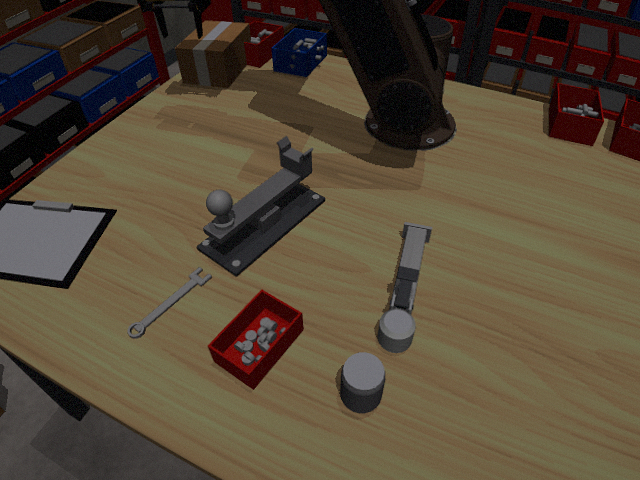

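The top view shows the socket at about (228,197), the flange at (251,345), the ball at (469,217) and the saddle at (439,362). In the scene view the ball is at (220,203) and the socket dome at (397,325).

```bash
cat > h.py <<'E'
import numpy as np, cv2
from plant import manip
from scipy.spatial.transform import Rotation as Ro
def ray(c,uv):
    K=np.array([[c['fx'],0,c['cx']],[0,c['fy'],c['cy']],[0,0,1]])
    p=cv2.undistortPoints(np.array([[uv]],float),K,c['dist'])[0,0]
    d=c['R'].T@np.array([p[0],p[1],1]); return -c['R'].T@c['t'], d/np.linalg.norm(d)
def plane(c,uv,z):
    o,d=ray(c,uv); return o+d*(z-o[2])/d[2]
def tri(c1,a,c2,b):
    o,d=ray(c1,a);p,e=ray(c2,b)
    s=np.linalg.lstsq(np.c_[d,-e],p-o,rcond=None)[0]
    return (o+d*s[0]+p+e*s[1])/2, np.linalg.norm(o+d*s[0]-p-e*s[1])
def proj(c,X):
    K=np.array([[c['fx'],0,c['cx']],[0,c['fy'],c['cy']],[0,0,1]])
    return cv2.projectPoints(np.array([X],float),cv2.Rodrigues(c['R'])[0],c['t'],K,c['dist'])[0][0,0]
def toolR(s=None):
    s=s or manip.observe(); q=s['eef_rot']; return Ro.from_quat([q[1],q[2],q[3],q[0]]).as_matrix()
E
python3 - <<'E'
from h import *
T=manip.get_calibration("top");S=manip.get_calibration("scene");W=manip.get_calibration("wrist")
s=manip.observe();R=toolR(s);print(R.round(3))
print("cam in tool",R.T@(-W['R'].T@W['t']-s['position']),"view axis",R.T@W['R'].T[:,2])
print("ball",tri(T,(469,217),S,(220,203)))
print("sock",tri(T,(228,194),S,(397,321)))
for z in (47,58): print(plane(T,(228,197),z))
print("flange top",plane(T,(251,345),40), "tube", plane(T,(243,290),40))
# crops
t=cv2.imread("pics/top0.png");sc=cv2.imread("pics/scene0.png")
a=cv2.resize(t[170:390,370:510],None,fx=2.7,fy=2.7);b=cv2.resize(t[170:390,190:330],None,fx=2.7,fy=2.7)
cv2.imwrite("pics/c1.png",cv2.convertScaleAbs(np.hstack([b,a]),alpha=1.6))
E
```

```text
[[ 0.962  0.274 -0.   ]
 [ 0.274 -0.962  0.001]
 [ 0.    -0.001 -1.   ]]
cam in tool [  75.27101934   -0.4735919  -206.57377298] view axis [-2.65210177e-01 -8.07664798e-04  9.64190287e-01]
ball (array([ 615.49830969, -188.01415422,  135.26823929]), np.float64(5.890127962351024))
sock (array([667.44763342, 187.82643825,  53.15865387]), np.float64(6.484596468437049))
[664.67575212 186.00823217  47.        ]
[662.62567038 183.5925237   58.        ]
flange top [420.93675689 144.75409777  40.        ] tube [510.22903696 159.55776637  40.        ]
```

View pics/c1.png

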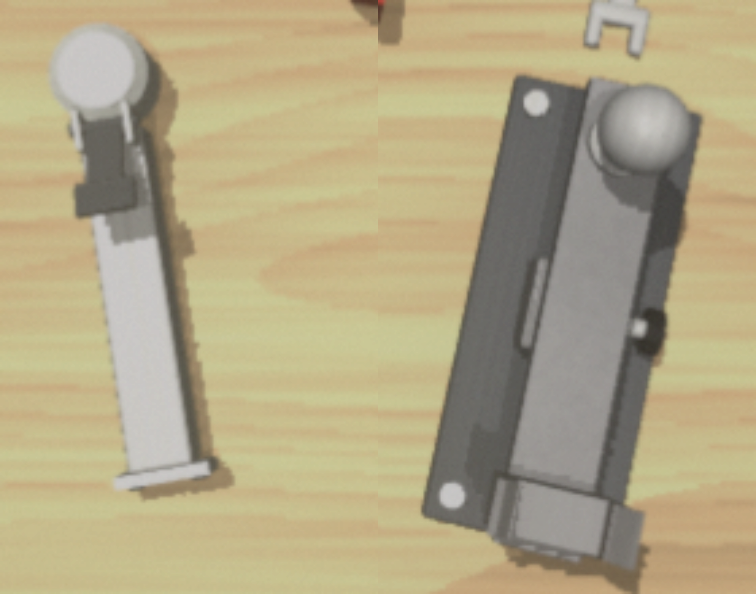

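The close-up shows the tube edges, the dark lever pad and the two base bolts clearly. I'll use those for the yaw.

```bash
python3 - <<'E'
from h import *
T=manip.get_calibration("top");S=manip.get_calibration("scene")
f=lambda x,y,x0:(x0[0]+x/2.7,170+y/2.7)
a=plane(T,f(138,300,(190,)),40);b=plane(T,f(157.8,450,(190,)),40)
u=(a-b)/np.linalg.norm(a-b);print("tube",a,b,"yaw",np.arctan2(u[1],u[0]))
s=plane(T,f(100,72,(190,)),55);print("socket",s,"yaw from sock",np.arctan2(*(s-b)[1::-1]))
p=plane(T,f(536-378,102,(370,)),10);q=plane(T,f(452-378,495,(370,)),10);v=p-q
print("bolts",p,q,np.linalg.norm(v),"yaw",np.arctan2(v[1],v[0]))
print("ball",tri(T,(468.9,217.8),S,(220,203)), plane(T,(468.9,217.8),135))
yaw=np.arctan2(u[1],u[0]); g=s-148*np.array([np.cos(yaw),np.sin(yaw),0]);print("grip",g)
st=manip.observe();print(toolR(st).T@(np.r_[g[:2],250]-st['position']), np.degrees(yaw))
E
```

```text
tube [524.86521914 162.96002357  40.        ] [434.319625   149.18431303  40.        ] yaw 0.15098331823856137
socket [663.74680439 185.85769518  55.        ] yaw from sock 0.15850665485087115
bolts [ 651.50974687 -152.79825444   10.        ] [405.24888303 -96.42603386  10.        ] 252.6306400924241 yaw -0.22503539931240074
ball (array([ 614.62443006, -188.38977239,  134.31920678]), np.float64(5.189660063984725)) [ 615.83991292 -190.57905063  135.        ]
grip [517.4305035  163.59696535  55.        ]
[ 542.41908551 -640.25948988  -70.90325524] 8.650706911950154
```

```bash
python3 -m pendant '.034 0 -.024 0 0;.068 0 -.048 0 0;.102 0 -.072 0 0;.136 0 -.096 0 0;.17 0 -.12 0 0'
python3 -m pendant '.02 -.036 0 0 0;.04 -.072 0 0 0;.06 -.108 0 0 0;.08 -.144 0 0 0;.1 -.18 0 0 0'
python3 -m pendant '.02 -.036 0 0 0;.04 -.072 0 0 0;.06 -.108 0 0 0;.08 -.144 0 0 0;.1 -.18 0 0 0'
python3 -m pendant '.02 -.036 0 0 0;.04 -.072 0 0 0;.06 -.108 0 0 0;.08 -.144 0 0 0;.1 -.18 0 0 0'
python3 -m pendant '.024 -.035 .02 3 0;.048 -.07 .035 7 0;.072 -.1 .05 7 0;.072 -.1 .05 7 0;.072 -.1 .05 7 0'
python3 - <<'E'
from h import *
s=manip.observe();c=manip.get_calibration("wrist");im=manip.capture("wrist")
np.savez("w1.npz",**{k:c[k] for k in c},pos=s['position'])
print(s['position'],toolR(s)[:,0],s['time_s'],s['contact_force'])
cv2.imwrite("pics/w1.png",cv2.convertScaleAbs(im,alpha=1.3))
E
```

```text
time_s: 0.57
position: [336.2, -553.6, 300.0]
eef_rot: [-0.0, 0.99, 0.138, -0.0]
contact_force: [-0.1, 0.4, 0.0]
grip_width: 95.1
finger_force: 0.0
time_s: 0.98
position: [381.7, -351.8, 298.7]
eef_rot: [-0.0, 0.99, 0.138, -0.0]
contact_force: [0.9, 0.3, -0.8]
grip_width: 94.9
finger_force: 0.0
time_s: 1.4
position: [428.3, -151.4, 299.0]
eef_rot: [0.0, 0.99, 0.138, 0.0]
contact_force: [0.3, -0.6, 0.2]
grip_width: 95.6
finger_force: 0.0
time_s: 1.82
position: [475.2, 49.3, 299.0]
eef_rot: [0.0, 0.99, 0.138, 0.0]
contact_force: [0.8, -1.8, -0.4]
grip_width: 94.6
finger_force: 0.0
time_s: 2.23
position: [516.9, 164.9, 247.2]
eef_rot: [0.0, 0.997, 0.079, -0.001]
contact_force: [-0.1, -0.7, -0.4]
grip_width: 95.4
finger_force: 0.0
[516.88709798 164.92250339 247.21518302] [ 0.98740288  0.15819989 -0.00289036] 2.2333 [-0.11729182 -0.74714015 -0.44668032]
```

View pics/w1.png

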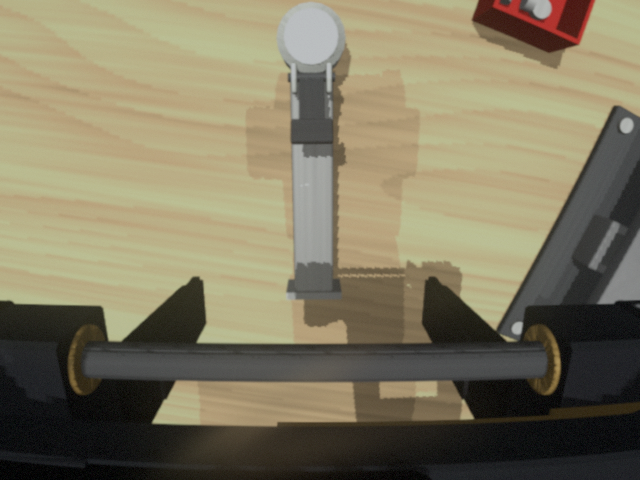

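The wrist view shows the coupler lined up between the fingers: dome centre at (311,37), tube midline from (312,150) to (313.5,260), and flange centre at (314,290).

```bash
python3 - <<'E'
from h import *
c=dict(np.load("w1.npz"))
so=plane(c,(311,37),52);a=plane(c,(312,150),40);b=plane(c,(313.5,260),40);fl=plane(c,(314,290),42)
print(so,a,b,fl,np.linalg.norm((so-fl)[:2]))
d=so-fl;yaw=np.arctan2(d[1],d[0]);u=np.array([np.cos(yaw),np.sin(yaw)])
print("yaw",np.degrees(yaw),"ab",np.degrees(np.arctan2(*(a-b)[1::-1])))
g1=so[:2]-148*u;g2=fl[:2]+(254-148)*u;print(g1,g2)
s=manip.observe();R=toolR(s);print(R.T@(np.r_[(g1+g2)/2,3]-s['position']),"toolyaw",np.degrees(np.arctan2(R[1,0],R[0,0])))
E
```

```text
[664.7805583  192.09891345  52.        ] [565.99414183 175.41663464  40.        ] [457.0675089  156.41812312  40.        ] [425.41663989 150.79155244  42.        ] 242.90200392721155
yaw 9.791175044259287 ab 9.893757418120845
[518.93631102 166.93037086] [529.87265483 168.81767077]
[  8.63712025  -3.17027162 245.16746517] toolyaw 9.040369599954294
```

```bash
python3 -m pendant '.004 -.003 .04 -.75 0;.004 -.003 .08 -.75 0;.004 -.003 .12 -.75 0;.004 -.003 .16 -.75 0;.004 -.003 .195 -.75 0'
python3 -m pendant '0 0 .015 0 0;0 0 .03 0 0;0 0 .043 0 0;0 0 .048 0 0;0 0 .048 0 0'
python3 -m pendant '0 0 0 0 100;0 0 0 0 180;0 0 0 0 255;0 0 0 0 255;0 0 0 0 255' 50
python3 -m pendant '0 0 0 0 255;0 0 0 0 255;0 0 0 0 255;0 0 0 0 255;0 0 0 0 255' 50
python3 - <<'E'
from h import *
s=manip.observe();c=manip.get_calibration("wrist");im=manip.capture("wrist")
print(s['position'],s['time_s'],s['contact_force'],s['ft_torque'])
cv2.imwrite("pics/w2.png",cv2.convertScaleAbs(im,alpha=1.3))
E
```

```text
time_s: 2.7
position: [520.4, 164.9, 53.0]
eef_rot: [0.0, 0.997, 0.084, 0.0]
contact_force: [0.5, 0.4, -1.5]
grip_width: 95.1
finger_force: 0.0
time_s: 3.12
position: [520.5, 165.3, 5.8]
eef_rot: [0.0, 0.996, 0.084, -0.0]
contact_force: [0.7, -0.5, -0.0]
grip_width: 95.0
finger_force: 0.0
time_s: 3.53
position: [520.8, 166.7, 6.4]
eef_rot: [0.0, 0.996, 0.084, 0.0]
contact_force: [-0.4, -0.1, 0.1]
grip_width: 67.3
finger_force: 0.0
time_s: 3.95
position: [520.6, 166.7, 5.9]
eef_rot: [0.0, 0.996, 0.084, -0.0]
contact_force: [0.5, -0.0, -0.3]
grip_width: 33.3
finger_force: 0.0
[520.59568754 166.65988986   5.87981883] 3.95 [ 0.46081864 -0.03226379 -0.31565111] [-0.05785392 -0.00026741 -0.02972213]
```

View pics/w2.png

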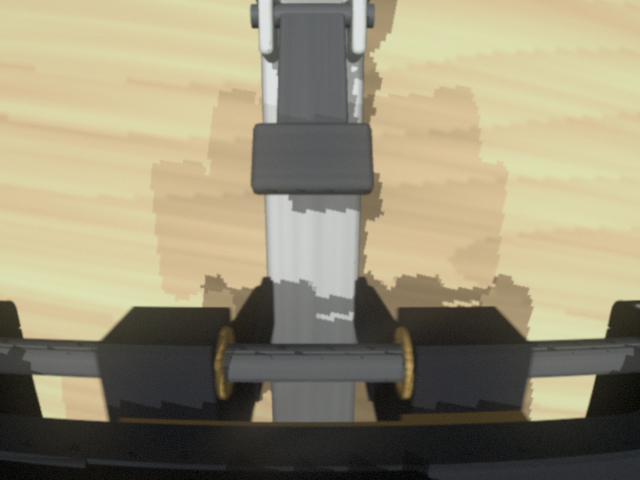

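The wrist picture shows the fingertips at columns 272 and 357, which is on the tube's sides. The pad force still reads 0, so I'll keep closing.

```bash
python3 -m pendant '0 0 0 0 255;0 0 0 0 255;0 0 0 0 255;0 0 0 0 255;0 0 0 0 255' 50;python3 -m pendant '0 0 0 0 255;0 0 0 0 255;0 0 0 0 255;0 0 0 0 255;0 0 0 0 255' 50
```

```text
time_s: 4.42
position: [520.6, 166.6, 5.9]
eef_rot: [0.0, 0.996, 0.084, -0.0]
contact_force: [-0.1, -0.9, 0.3]
grip_width: 1.0
finger_force: 0.0
time_s: 4.83
position: [520.6, 166.6, 5.9]
eef_rot: [0.0, 0.996, 0.084, -0.0]
contact_force: [0.1, -0.1, -0.7]
grip_width: 0.3
finger_force: 0.0
```

```bash
python3 - <<'E'
from h import *
w=manip.capture("wrist");s=manip.capture("scene")
a=cv2.resize(w[:, :],(400,300));b=cv2.resize(s[190:370,330:490],(400,450));
o=np.zeros((450,800,3),np.uint8);o[:300,:400]=a;o[:,400:]=b
cv2.imwrite("pics/m3.png",cv2.convertScaleAbs(o,alpha=1.5))
E
```

```text
(no output)
```

View pics/m3.png

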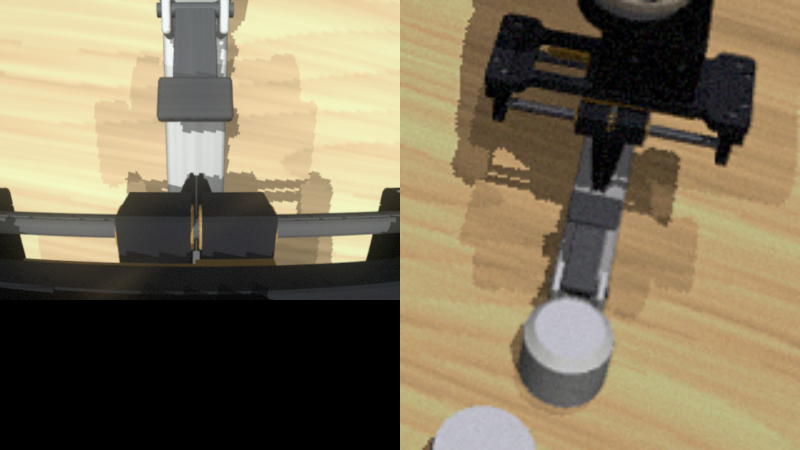

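The fingers closed on nothing. The picture shows their tips above the tube, at scene (410,265) and wrist (315,280), although z reads 5.9. I'll check the actual tip height.

```bash
python3 - <<'E'
from h import *
T=manip.get_calibration("top");S=manip.get_calibration("scene");W=manip.get_calibration("wrist")
s=manip.observe();print(s['position'],s['joint_pos'],s['time_s'])
print("tip px predicted wrist",proj(W,s['position']),"scene",proj(S,s['position']))
for z in (20,40,60): print(z,proj(W,[520.6,166.6,z]),proj(S,[520.6,166.6,z]))
print(tri(W,(315,280),S,(410,265)))
print("wrist cam",-W['R'].T@W['t'])
# lever pad/tube width check of wrist height: tube 40mm wide
for y in (220,): 
  for z in (40,): print(plane(W,(269,y),z),plane(W,(360,y),z))
im=manip.capture("wrist");cv2.imwrite("pics/w4.png",im)
E
```

```text
[520.58759053 166.61400289   5.89930253] [ 1.88934838e-01  6.20199111e-01  1.90733468e+00 -1.35018201e-04
  6.14118083e-01  1.59114514e+00] 4.9333
tip px predicted wrist [315.07265891 274.55262492] scene [407.72295022 272.8896545 ]
20 [315.16957858 284.5384582 ] [408.60185149 268.34697981]
40 [315.27923061 301.19660076] [409.89379005 261.71466804]
60 [315.41313431 321.62009729] [411.22574704 254.85477569]
(array([531.6566962 , 169.30832357,  43.80799069]), np.float64(1.3248497424108319))
wrist cam [594.67758662 179.8356484  212.4571764 ]
[553.26018421 191.73439103  40.        ] [559.64991987 154.48287614  40.        ]
```

The wrist and scene views agree that the visible finger ends sit about 38 mm behind the reported TCP. The open fingers in the earlier view agree too: 95 mm spans 225 px, which puts them about 180 mm away instead of 216. I'll open up and lower by feel beside the tube.

```bash
python3 -m pendant '0 0 0 0 0;0 0 0 0 0;0 0 0 0 0;0 0 0 0 0;0 0 0 0 0'
python3 -m pendant '0 0 0 0 0;0 0 0 0 0;0 0 0 0 0;0 0 0 0 0;0 0 0 0 0'
python3 -m pendant '0 0 0 0 0;0 0 0 0 0;0 0 0 0 0;0 0 0 0 0;0 0 0 0 0'
python3 -m pendant '0 0 .001 0 0;0 0 .002 0 0;0 0 .003 0 0;0 0 .004 0 0;0 0 .005 0 0'
python3 -m pendant '0 0 .001 0 0;0 0 .002 0 0;0 0 .003 0 0;0 0 .003 0 0;0 0 .003 0 0'
python3 - <<'E'
from h import *
W=manip.get_calibration("wrist");s=manip.observe();im=manip.capture("wrist");t=manip.capture("scene")
for z in (0,-19,-38,-50):
  print(z,[proj(W,s['position']+toolR(s)@np.array([10,y,z])).round(0) for y in (-47.5,47.5)])
o=np.zeros((600,800,3),np.uint8);o[:480,:640]=im;o[300:600,400:]=cv2.resize(t[160:310,330:530],(400,300))
cv2.imwrite("pics/w5.png",cv2.convertScaleAbs(o,alpha=1.8))
E
```

```text
time_s: 5.4
position: [520.6, 166.6, 5.9]
eef_rot: [0.0, 0.996, 0.084, 0.0]
contact_force: [-0.5, -0.1, 0.4]
grip_width: 28.3
finger_force: 0.0
time_s: 5.82
position: [520.6, 166.6, 5.9]
eef_rot: [0.0, 0.996, 0.084, -0.0]
contact_force: [-0.8, 0.7, 0.3]
grip_width: 61.6
finger_force: 0.0
time_s: 6.23
position: [520.6, 166.6, 5.9]
eef_rot: [0.0, 0.996, 0.084, -0.0]
contact_force: [0.3, -0.4, -0.0]
grip_width: 93.1
finger_force: 0.0
time_s: 6.65
position: [520.6, 166.6, 0.8]
eef_rot: [0.0, 0.996, 0.084, -0.0]
contact_force: [-0.3, 0.3, -0.6]
grip_width: 95.0
finger_force: 0.0
time_s: 7.07
position: [520.6, 166.6, -2.2]
eef_rot: [0.0, 0.996, 0.084, -0.0]
contact_force: [-0.4, 0.1, -0.3]
grip_width: 95.0
finger_force: 0.0
0 [array([222., 256.]), array([408., 256.])]
-19 [array([214., 268.]), array([417., 268.])]
-38 [array([204., 283.]), array([427., 283.])]
-50 [array([196., 293.]), array([434., 294.])]
```

View pics/w5.png

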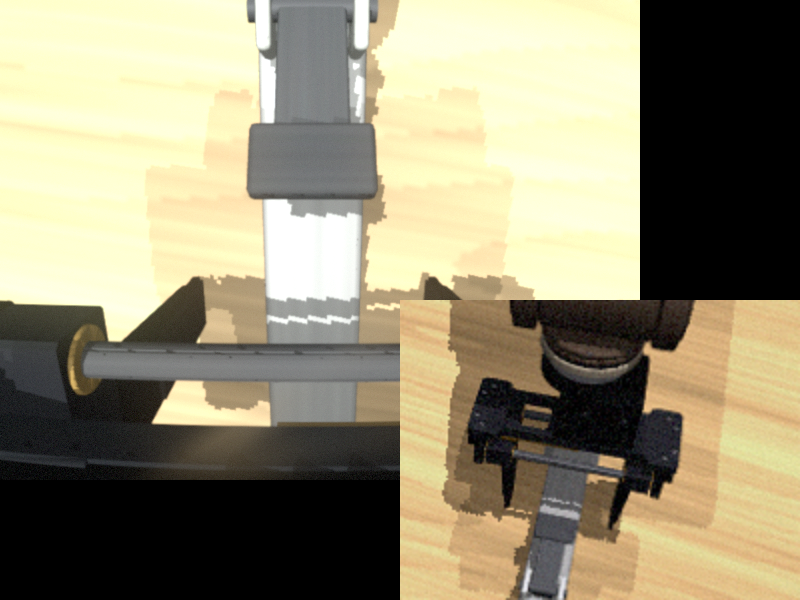

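The reading is now z = -2.2 with no contact, and the open tips are at (204,279) and (428,279). So the real finger ends lie about 36 mm short of the reported TCP. I'll keep lowering beside the tube, watching the force.

```bash
python3 -m pendant '0 0 .004 0 0;0 0 .008 0 0;0 0 .012 0 0;0 0 .016 0 0;0 0 .020 0 0'
python3 -m pendant '0 0 .001 0 0;0 0 .002 0 0;0 0 .003 0 0;0 0 .004 0 0;0 0 .005 0 0'
python3 -m pendant '0 0 .001 0 0;0 0 .002 0 0;0 0 .003 0 0;0 0 .003 0 0;0 0 .003 0 0'
```

```text
time_s: 7.58
position: [520.5, 166.6, -22.7]
eef_rot: [0.0, 0.996, 0.084, -0.0]
contact_force: [0.5, 0.2, -0.7]
grip_width: 95.3
finger_force: 0.0
time_s: 8.0
position: [520.7, 166.6, -27.1]
eef_rot: [0.0, 0.996, 0.084, 0.0]
contact_force: [-0.2, -0.1, -0.2]
grip_width: 95.0
finger_force: 0.0
time_s: 8.42
position: [520.6, 166.6, -30.1]
eef_rot: [0.0, 0.996, 0.084, -0.0]
contact_force: [0.7, 0.2, -0.4]
grip_width: 95.1
finger_force: 0.0
```

```bash
python3 -m pendant '0 0 .0005 0 0;0 0 .001 0 0;0 0 .0015 0 0;0 0 .002 0 0;0 0 .002 0 0'
python3 -m pendant '0 0 .0005 0 0;0 0 .001 0 0;0 0 .001 0 0;0 0 .001 0 0;0 0 .001 0 0'
python3 -m pendant '0 0 .0005 0 0;0 0 .001 0 0;0 0 .001 0 0;0 0 .001 0 0;0 0 .001 0 0'
```

```text
time_s: 8.83
position: [520.6, 166.6, -32.2]
eef_rot: [0.0, 0.996, 0.084, -0.0]
contact_force: [-0.1, -0.1, -0.6]
grip_width: 94.9
finger_force: 0.0
time_s: 9.25
position: [520.7, 166.6, -33.1]
eef_rot: [0.0, 0.996, 0.084, 0.0]
contact_force: [1.0, -0.3, -0.5]
grip_width: 95.3
finger_force: 0.0
time_s: 9.67
position: [520.6, 166.6, -34.1]
eef_rot: [0.0, 0.996, 0.084, 0.0]
contact_force: [0.1, 0.7, 0.5]
grip_width: 95.2
finger_force: 0.0
```

```bash
python3 -m pendant '0 0 0 0 255;0 0 0 0 255;0 0 0 0 255;0 0 0 0 255;0 0 0 0 255' 50
python3 -m pendant '0 0 0 0 255;0 0 0 0 255;0 0 0 0 255;0 0 0 0 255;0 0 0 0 255'
python3 -m pendant '0 0 0 0 255;0 0 0 0 255;0 0 0 0 255;0 0 0 0 255;0 0 0 0 255'
```

```text
time_s: 10.08
position: [520.6, 166.6, -34.1]
eef_rot: [0.0, 0.996, 0.084, 0.0]
contact_force: [-0.0, 0.4, 0.3]
grip_width: 67.3
finger_force: 0.0
time_s: 10.5
position: [520.6, 166.6, -34.1]
eef_rot: [0.0, 0.996, 0.084, -0.0]
contact_force: [-0.7, 0.5, -0.5]
grip_width: 40.1
finger_force: 50.0
time_s: 10.92
position: [520.6, 166.6, -34.1]
eef_rot: [0.0, 0.996, 0.084, -0.0]
contact_force: [-0.6, 0.5, -0.3]
grip_width: 40.1
finger_force: 50.0
```

Gripped: opening 40.1 mm, force 50 N. With the coupler lying on the bench the reading is z = -34.1, so underside height = reading + 34.1. Next I'll save reference pictures, lift, and travel to a look pose beside the stand.

```bash
cat > shot.py <<'E'
import sys
from h import *
n=sys.argv[1]; s=manip.observe()
d={}
for cam in ("wrist","top"):
    if cam=="wrist": d={k:v for k,v in manip.get_calibration(cam).items()}
    cv2.imwrite(f"pics/{n}_{cam}.png",manip.capture(cam))
np.savez(f"{n}.npz",**d,pos=s['position'],Rt=toolR(s))
R=toolR(s);print(s['position'].round(1),"yaw",np.degrees(np.arctan2(R[1,0],R[0,0])).round(2),s['contact_force'].round(1),s['ft_torque'].round(2),s['grip_width'],s['time_s'])
E
python3 shot.py g
python3 -m pendant '0 0 -.004 0 255;0 0 -.012 0 255;0 0 -.024 0 255;0 0 -.036 0 255;0 0 -.05 0 255'
python3 -m pendant '0 0 -.03 0 255;0 0 -.06 0 255;0 0 -.09 0 255;0 0 -.12 0 255;0 0 -.15 0 255'
python3 -m pendant '0 0.01 -.03 0 255;0 .03 -.055 0 255;-.003 .055 -.07 4 255;-.004 .08 -.08 8 255;-.005 .1 -.084 11 255'
python3 -m pendant '0 .025 0 4 255;0 .05 0 8 255;0 .075 0 10 255;0 .1 0 10 255;0 .115 0 10 255'
python3 shot.py a
```

```text
[520.6 166.6 -34.1] yaw 9.67 [-0.6  0.5 -0.3] [0.22 0.05 0.06] 40.056099014098905 10.9167
time_s: 11.43
position: [519.9, 166.4, 16.3]
eef_rot: [0.0, 0.996, 0.084, -0.001]
contact_force: [-0.5, 0.6, -8.1]
grip_width: 39.6
finger_force: 50.0
time_s: 11.85
position: [519.6, 166.4, 167.6]
eef_rot: [0.0, 0.996, 0.084, -0.001]
contact_force: [1.3, 0.3, -7.2]
grip_width: 40.0
finger_force: 50.0
time_s: 12.27
position: [532.1, 65.7, 251.8]
eef_rot: [0.0, 1.0, -0.014, 0.001]
contact_force: [0.8, 0.1, -8.1]
grip_width: 39.8
finger_force: 50.0
time_s: 12.68
position: [528.7, -49.8, 249.9]
eef_rot: [0.0, 0.995, -0.099, -0.001]
contact_force: [-0.4, 0.1, -6.7]
grip_width: 39.9
finger_force: 50.0
[528.7 -49.8 249.9] yaw -11.41 [-0.4  0.1 -6.7] [ 0.06  0.14 -0.09] 39.91615860173621 12.6833
```

View pics/a_wrist.png

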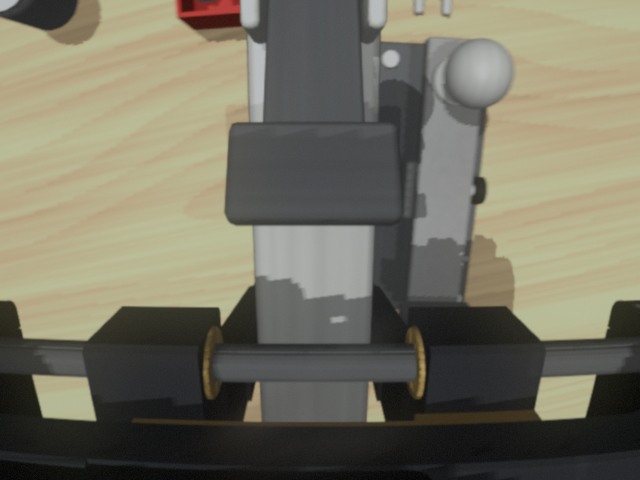

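The wrist view shows the ball at (479,73), radius about 34 px, with the head beam running back below it from (456,45) to (436,300). The coupler is held straight.

```bash
python3 - <<'E'
from h import *
a=dict(np.load("a.npz"));im=cv2.imread("pics/a_wrist.png");g=cv2.medianBlur(cv2.cvtColor(im,6),5)
h=cv2.HoughCircles(g[0:140,410:560],cv2.HOUGH_GRADIENT,1,50,param1=80,param2=15,minRadius=27,maxRadius=40)[0][0]+[410,0,0];print(h)
o,d=ray(a,h[:2]);ax=a['R'][2]
# sphere: silhouette minor semi-axis r/f = 25/depth approx
for dep in (300,315,330): 
    X=o+d*dep/(d@ax); print(dep,X.round(1), 425.7*25/dep)
Tc=manip.get_calibration("top")
t=cv2.medianBlur(cv2.cvtColor(cv2.imread("pics/top0.png"),6),3)
ht=cv2.HoughCircles(t[180:260,430:510],cv2.HOUGH_GRADIENT,1,50,param1=80,param2=12,minRadius=12,maxRadius=24)[0][0]+[430,180,0]
hd=cv2.HoughCircles(t[170:225,200:260],cv2.HOUGH_GRADIENT,1,50,param1=80,param2=12,minRadius=12,maxRadius=24)[0][0]+[200,170,0]
print("top ball,dome",ht,hd,plane(Tc,ht[:2],135)); print("tri top/wrist",tri(Tc,ht[:2],a,h[:2]))
b1=plane(a,(391,59),10);print("bolt wrist",b1)
for z in (95,110): 
  c1=plane(a,((427+487)/2,120),z);
l=[plane(a,p,100) for p in ((423,90),(407,300),(487,120),(464,300))]
for p,q in ((0,1),(2,3)): v=l[p]-l[q];print("beam yaw",np.degrees(np.arctan2(v[1],v[0])))
# held coupler: tube edges from the wrist picture
for n in ("g","a"):
  G=cv2.cvtColor(cv2.imread(f"pics/{n}_wrist.png"),6).astype(float)
  for r in ((235,) if n=="a" else (215,)):
    e=np.gradient(cv2.GaussianBlur(G,(3,9),1)[r]);L=np.argsort(-abs(e[230:400]))[:8]+230;print(n,r,sorted(L))
E
```

```text
[481.5         71.5         33.79999924]
300 [ 616.3 -191.4  134.4] 35.475
315 [ 617.  -197.8  118.3] 33.785714285714285
330 [ 617.6 -204.2  102.2] 32.25
top ball,dome [469.5 216.5  15.5] [226.5        196.5         17.39999962] [ 617.76784928 -191.49819905  135.        ]
tri top/wrist (array([ 616.67148115, -190.21559567,  138.51933132]), np.float64(1.3881135569641214))
bolt wrist [ 649.38935716 -151.48698652   10.        ]
beam yaw -12.35799738380735
beam yaw -13.188842504181292
g 215 [np.int64(230), np.int64(231), np.int64(263), np.int64(395), np.int64(396), np.int64(397), np.int64(398), np.int64(399)]
a 235 [np.int64(251), np.int64(252), np.int64(253), np.int64(371), np.int64(372), np.int64(373), np.int64(374), np.int64(375)]
```

```bash
python3 - <<'E'
from h import *
Tc=manip.get_calibration("top")
for n in ("g","a"):
  a=np.load(n+".npz");t=cv2.medianBlur(cv2.cvtColor(cv2.imread(f"pics/{n}_top.png"),6),3)
  u=a['Rt'][:,0];zu=a['pos'][2]+34.1
  for off,hh in ((148,50),): X=a['pos']*[1,1,0]+off*u*[1,1,0]+[0,0,zu+hh]
  p=proj(Tc,X);x,y=p.astype(int);r=45;x0=max(x-r,0);y0=max(y-r,0)
  hs=cv2.HoughCircles(t[y0:y+r,x0:x+r],cv2.HOUGH_GRADIENT,1,20,param1=80,param2=12,minRadius=13,maxRadius=40)
  hs=hs[0][:3]+[x0,y0,0];print(n,"expected",X.round(1),p.round(1),"found",hs.round(1).tolist())
  for h in hs: 
    m=plane(Tc,h[:2],X[2]);e=a['Rt'].T@(m-X);print("  at",m.round(1),"err in tool",e.round(1))
E
```

```text
g expected [666.5 191.5  50. ] [224.3 195.6] found [[230.5, 200.5, 18.8], [264.5, 214.5, 18.8]]
  at [658.2 181.1  50. ] err in tool [-9.9  8.9  0. ]
  at [634.6 124.2  50. ] err in tool [-42.8  61.    0. ]
a expected [673.8 -79.1 334. ] [409.7 140.8] found [[413.5, 139.5, 20.8], [386.5, 170.5, 15.9], [410.5, 170.5, 14.7]]
  at [675.2 -83.3 334. ] err in tool [ 2.2  3.8 -0. ]
  at [640.3 -53.1 334. ] err in tool [-38.  -18.9   0. ]
  at [640.2 -79.5 334. ] err in tool [-32.9   7.1   0. ]
```

```bash
python3 -m pendant '-.007 .025 0 .3 255;-.014 .05 0 .6 255;-.021 .075 0 .9 255;-.028 .1 0 1.2 255;-.034 .117 0 1.4 255'
python3 -m pendant '0 0 .015 0 255;0 0 .035 0 255;0 0 .055 0 255;0 0 .07 0 255;0 0 .08 0 255'
python3 -m pendant '0 0 0 0 255;0 0 0 0 255;0 0 0 0 255;0 0 0 0 255;0 0 0 0 255' 
python3 shot.py b; python3 - <<'E'
from h import *
cv2.imwrite("pics/b_scene.png",manip.capture("scene"))
Tc=manip.get_calibration("top")
def dome(n,X):
  im=cv2.imread(f"pics/{n}_top.png");hsv=cv2.cvtColor(cv2.GaussianBlur(im,(3,3),0),cv2.COLOR_BGR2HSV)
  p=proj(Tc,X);x,y=p.astype(int)
  m=((hsv[...,1]<45)&(hsv[...,2]>60)).astype(np.uint8)
  cs,_=cv2.findContours(m,0,cv2.CHAIN_APPROX_NONE)
  out=[]
  for c in cs:
    c=c[:,0,:].astype(float);k=(np.hypot(*(c-p).T)<45)
    if k.sum()<25: continue
    c=c[k]; c=c[c[:,1]<p[1]+5]   # front half (towards +x = up)
    if len(c)<15: continue
    A=np.c_[2*c,np.ones(len(c))];s=np.linalg.lstsq(A,(c**2).sum(1),rcond=None)[0];r=np.sqrt(s[2]+s[0]**2+s[1]**2)
    out.append((s[0],s[1],r,len(c)))
  return p,out
for n in ("g","a","b"):
  a=np.load(n+".npz");u=a['Rt'][:,0];X=a['pos']*[1,1,0]+148*u*[1,1,0]+[0,0,a['pos'][2]+34.1+50]
  p,o=dome(n,X);print(n,X.round(1),p.round(1),np.round(o,1).tolist())
b=cv2.imread("pics/b_top.png");s=cv2.imread("pics/b_scene.png");g=cv2.imread("pics/g_top.png")
v=np.zeros((600,800,3),np.uint8)
v[:300,:400]=cv2.resize(b[140:290,370:570],(400,300));v[300:,:400]=cv2.resize(g[120:270,150:350],(400,300))
v[:,400:]=cv2.resize(s[100:280,170:290],(400,600));cv2.imwrite("pics/v.png",cv2.convertScaleAbs(v,alpha=1.5))
E
```

```text
time_s: 13.2
position: [472.1, -156.5, 249.9]
eef_rot: [0.0, 0.994, -0.111, -0.001]
contact_force: [0.2, -0.7, -7.4]
grip_width: 39.7
finger_force: 50.0
time_s: 13.62
position: [472.5, -154.9, 168.6]
eef_rot: [-0.0, 0.994, -0.111, -0.001]
contact_force: [0.3, -0.4, -7.3]
grip_width: 39.7
finger_force: 50.0
time_s: 14.03
position: [473.8, -155.9, 170.7]
eef_rot: [0.0, 0.994, -0.111, 0.001]
contact_force: [-0.2, -0.0, -6.8]
grip_width: 40.0
finger_force: 50.0
[ 473.8 -155.9  170.7] yaw -12.73 [-0.2 -0.  -6.8] [ 0.08  0.2  -0.01] 39.998547782424914 14.0333
g [666.5 191.5  50. ] [224.3 195.6] [[227.0, 198.0, 19.0, 59.0]]
a [673.8 -79.1 334. ] [409.7 140.8] [[412.1, 142.9, 27.6, 83.0]]
b [ 618.2 -188.5  254.8] [490.5 202.1] [[482.0, 199.5, 27.3, 156.0]]
```

View pics/v.png

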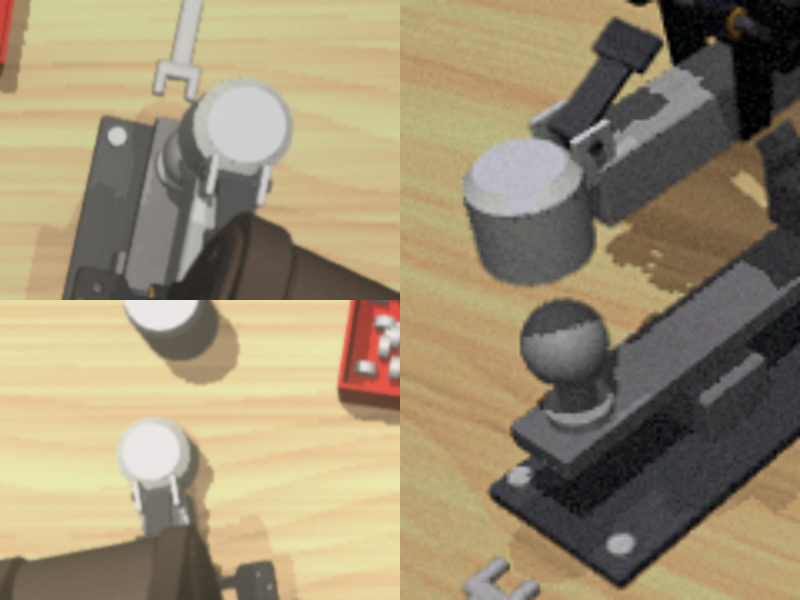

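The hover picture shows the socket almost over the ball. The dome cap is at top px (493.5,203) and scene (208.2,151.6); the ball is at scene (219.5,202.6). I'll compare the two using the same pair of cameras so the biases cancel.

```bash
python3 - <<'E'
from h import *
Tc=manip.get_calibration("top");S=manip.get_calibration("scene")
a=np.load("b.npz");Rt=a['Rt'];ax=a['pos']+148*Rt[:,0];zu=a['pos'][2]+34.1
D,e1=tri(Tc,(493.5,203),S,(208.2,151.6));B,e2=tri(Tc,(469.2,217.2),S,(219.5,202.6))
print("axis by arm",ax.round(1),"zu",zu);print("dome",D.round(1),e1,"ball",B.round(1),e2)
print("ball-dome in tool",(Rt.T@(B-D)).round(1))
print("dome top-plane",plane(Tc,(493.5,203),zu+55).round(1),"bias",(plane(Tc,(493.5,203),zu+55)-ax)[:2].round(1))
print("g bias",(plane(Tc,(227,196.6),55)-[666.5,191.5,55])[:2].round(1))
print("ball top-plane",plane(Tc,(469.2,217.2),137).round(1))
w=np.load("a.npz");w=dict(w);print("ball wrist",plane(w,(480.3,72.3),137).round(1))
h=dict(np.load("w1.npz"));print("w1 dome wrist",plane(h,(311,37),55).round(1))
E
```

```text
axis by arm [ 618.2 -188.5  170.9] zu 204.81328708540048
dome [ 615.2 -189.   253.1] 7.913688081971914 ball [ 615.3 -188.6  135.8] 4.972840630015672
ball-dome in tool [-1.000e-01 -4.000e-01  1.173e+02]
dome top-plane [ 616.1 -190.6  259.8] bias [-2.  -2.2]
g bias [-2.6 -5.6]
ball top-plane [ 616.4 -190.5  137. ]
ball wrist [ 615.8 -189.4  137. ]
w1 dome wrist [664.2 192.   55. ]
```

The socket and ball are aligned to within 1 mm, and the arm's yaw of -12.7° matches the stand. I'll lower it by feel, expecting seating at a reading near z = 85.

```bash
python3 -m pendant '0 0 .008 0 255;0 0 .016 0 255;0 0 .024 0 255;0 0 .03 0 255;0 0 .035 0 255'
python3 -m pendant '0 0 .002 0 255;0 0 .004 0 255;0 0 .006 0 255;0 0 .008 0 255;0 0 .01 0 255'
python3 shot.py c
```

```text
time_s: 14.6
position: [473.2, -155.7, 133.7]
eef_rot: [-0.0, 0.994, -0.111, -0.001]
contact_force: [0.7, 0.1, -6.7]
grip_width: 39.8
finger_force: 50.0
time_s: 15.02
position: [473.6, -155.9, 124.9]
eef_rot: [0.0, 0.994, -0.111, 0.0]
contact_force: [-0.5, 0.5, -6.8]
grip_width: 40.0
finger_force: 50.0
[ 473.6 -155.9  124.9] yaw -12.73 [-0.5  0.5 -6.8] [0.05 0.13 0.04] 39.99587921361905 15.0167
```

```bash
python3 -m pendant '0 0 .0015 0 255;0 0 .003 0 255;0 0 .0045 0 255;0 0 .006 0 255;0 0 .0075 0 255'
python3 -m pendant '0 0 .0015 0 255;0 0 .003 0 255;0 0 .0045 0 255;0 0 .006 0 255;0 0 .0075 0 255'
```

```text
time_s: 15.53
position: [473.5, -155.8, 117.3]
eef_rot: [0.0, 0.994, -0.111, 0.0]
contact_force: [0.1, -0.4, -7.3]
grip_width: 40.1
finger_force: 50.0
time_s: 15.95
position: [473.5, -155.8, 109.8]
eef_rot: [0.0, 0.994, -0.111, -0.0]
contact_force: [0.3, -0.0, -7.1]
grip_width: 40.2
finger_force: 50.0
```

```bash
python3 -m pendant '0 0 .001 0 255;0 0 .002 0 255;0 0 .003 0 255;0 0 .004 0 255;0 0 .005 0 255'
python3 -m pendant '0 0 .001 0 255;0 0 .002 0 255;0 0 .003 0 255;0 0 .004 0 255;0 0 .005 0 255'
```

```text
time_s: 16.37
position: [472.8, -155.4, 105.1]
eef_rot: [-0.0, 0.994, -0.111, -0.0]
contact_force: [-8.3, 3.3, -0.2]
grip_width: 39.6
finger_force: 50.0
time_s: 16.78
position: [472.3, -155.2, 99.9]
eef_rot: [-0.0, 0.994, -0.111, -0.001]
contact_force: [-7.5, 3.1, -2.1]
grip_width: 39.8
finger_force: 50.0
```

Side force is about -8.5 N along tool x, so the socket is slightly too far forward. I'll ease it back.

```bash
python3 -m pendant '-.0005 0 0 0 255;-.001 0 0 0 255;-.001 0 0 0 255;-.001 0 0 0 255;-.001 0 0 0 255'
python3 -m pendant '-.0003 0 0 0 255;-.0006 0 0 0 255;-.0008 0 0 0 255;-.0008 0 0 0 255;-.0008 0 0 0 255'
```

```text
time_s: 17.2
position: [472.2, -155.4, 99.8]
eef_rot: [-0.0, 0.994, -0.111, -0.0]
contact_force: [-2.4, 2.3, -7.9]
grip_width: 39.7
finger_force: 50.0
time_s: 17.62
position: [472.0, -155.5, 100.0]
eef_rot: [0.0, 0.994, -0.111, 0.0]
contact_force: [0.6, 1.5, -7.8]
grip_width: 39.6
finger_force: 50.0
```

```bash
python3 -m pendant '-.0003 -.0003 .001 0 255;-.0003 -.0003 .002 0 255;-.0003 -.0003 .003 0 255;-.0003 -.0003 .004 0 255;-.0003 -.0003 .005 0 255'
python3 -m pendant '0 0 .001 0 255;0 0 .002 0 255;0 0 .003 0 255;0 0 .004 0 255;0 0 .004 0 255'
python3 -m pendant '0 0 .0005 0 255;0 0 .001 0 255;0 0 .0015 0 255;0 0 .002 0 255;0 0 .002 0 255'
```

```text
time_s: 18.03
position: [471.6, -155.1, 94.8]
eef_rot: [0.0, 0.994, -0.111, 0.0]
contact_force: [-0.4, -0.1, -8.2]
grip_width: 39.3
finger_force: 50.0
time_s: 18.45
position: [471.4, -155.0, 90.7]
eef_rot: [0.0, 0.994, -0.111, -0.0]
contact_force: [0.6, 0.3, -7.4]
grip_width: 39.9
finger_force: 50.0
time_s: 18.87
position: [471.5, -155.0, 88.8]
eef_rot: [0.0, 0.994, -0.111, -0.0]
contact_force: [0.2, 0.2, -8.6]
grip_width: 39.9
finger_force: 50.0
```

```bash
python3 -m pendant '0 0 .0005 0 255;0 0 .001 0 255;0 0 .0015 0 255;0 0 .002 0 255;0 0 .002 0 255'
python3 -m pendant '0 0 .0003 0 255;0 0 .0006 0 255;0 0 .0009 0 255;0 0 .0012 0 255;0 0 .0012 0 255'
python3 -m pendant '0 0 .0003 0 255;0 0 .0006 0 255;0 0 .0009 0 255;0 0 .0012 0 255;0 0 .0012 0 255'
```

```text
time_s: 19.28
position: [471.5, -155.0, 86.8]
eef_rot: [0.0, 0.994, -0.111, -0.0]
contact_force: [-0.1, -0.8, -7.5]
grip_width: 39.8
finger_force: 50.0
time_s: 19.7
position: [471.5, -155.0, 85.7]
eef_rot: [0.0, 0.994, -0.111, -0.0]
contact_force: [-0.8, 0.2, -8.4]
grip_width: 40.0
finger_force: 50.0
time_s: 20.12
position: [471.6, -155.1, 85.0]
eef_rot: [0.0, 0.994, -0.111, 0.0]
contact_force: [-2.0, 0.5, 2.5]
grip_width: 39.6
finger_force: 50.0
```

```bash
python3 -m pendant '0 0 .0002 0 255;0 0 .0004 0 255;0 0 .0005 0 255;0 0 .0005 0 255;0 0 .0005 0 255'
python3 -m pendant '0 0 .0002 0 255;0 0 .0004 0 255;0 0 .0004 0 255;0 0 .0004 0 255;0 0 .0004 0 255'
python3 shot.py d
```

```text
time_s: 20.53
position: [471.6, -155.1, 84.9]
eef_rot: [0.0, 0.994, -0.111, 0.0]
contact_force: [-5.0, 1.4, 9.7]
grip_width: 39.6
finger_force: 50.0
time_s: 20.95
position: [471.6, -155.1, 84.9]
eef_rot: [0.0, 0.994, -0.111, 0.001]
contact_force: [-5.1, 2.3, 15.7]
grip_width: 39.4
finger_force: 50.0
[ 471.6 -155.1   84.9] yaw -12.73 [-5.1  2.3 15.7] [ 0.59  1.39 -0.02] 39.4048845702175 20.95
```

```bash
python3 -m pendant '-.0002 0 0 0 255;-.0004 0 0 0 255;-.0005 0 0 0 255;-.0005 0 0 0 255;-.0005 0 0 0 255'; python3 -c "
from h import *
s=manip.observe();print(s['contact_force'],s['ft_torque'],s['position'])"
python3 -m pendant '-.0002 0 0 0 255;-.0004 0 0 0 255;-.0005 0 0 0 255;-.0005 0 0 0 255;-.0005 0 0 0 255'; python3 -c "
from h import *
s=manip.observe();print(s['contact_force'],s['ft_torque'],s['position'])"
```

```text
time_s: 21.47
position: [471.6, -155.1, 84.9]
eef_rot: [0.0, 0.994, -0.111, 0.001]
contact_force: [-1.6, 1.9, 13.9]
grip_width: 40.2
finger_force: 50.0
[-1.59453724  1.86260823 13.87864276] [0.62570446 1.05347618 0.00169301] [ 471.63173462 -155.10443063   84.89168174]
time_s: 21.88
position: [471.7, -155.1, 84.9]
eef_rot: [0.0, 0.994, -0.111, 0.002]
contact_force: [-0.4, 1.9, 12.4]
grip_width: 40.0
finger_force: 50.0
[-0.42581547  1.8683059  12.3629946 ] [0.62702782 0.72774    0.03249435] [ 471.69489142 -155.14711012   84.92427499]
```

It stays at z = 84.9 under about 20 N, which is the expected seating height, with the load mostly on the saddle and some on the ball. I'll relieve the push slightly, let go, and rise.

```bash
python3 -m pendant '0 0 -.0003 0 255;0 0 -.0005 0 255;0 0 -.0005 0 255;0 0 -.0005 0 255;0 0 -.0005 0 255' 20
python3 -m pendant '0 0 0 0 220;0 0 0 0 170;0 0 0 0 120;0 0 0 0 60;0 0 0 0 0' 10
python3 -m pendant '0 0 0 0 0;0 0 0 0 0;0 0 0 0 0;0 0 0 0 0;0 0 0 0 0'
python3 -m pendant '0 0 0 0 0;0 0 0 0 0;0 0 0 0 0;0 0 0 0 0;0 0 0 0 0'
python3 shot.py e
```

```text
time_s: 22.3
position: [471.7, -155.1, 84.9]
eef_rot: [0.0, 0.994, -0.111, 0.001]
contact_force: [2.9, 2.8, 8.6]
grip_width: 40.1
finger_force: 20.0
time_s: 22.72
position: [470.4, -154.9, 84.0]
eef_rot: [0.0, 0.994, -0.111, -0.0]
contact_force: [0.7, -0.5, -0.5]
grip_width: 55.0
finger_force: 0.0
time_s: 23.13
position: [470.5, -154.8, 84.1]
eef_rot: [0.0, 0.994, -0.111, -0.0]
contact_force: [1.2, 0.1, 0.2]
grip_width: 87.7
finger_force: 0.0
time_s: 23.55
position: [470.5, -154.8, 84.1]
eef_rot: [0.0, 0.994, -0.111, 0.0]
contact_force: [0.6, -0.2, 0.0]
grip_width: 95.4
finger_force: 0.0
[ 470.5 -154.8   84.1] yaw -12.73 [ 0.6 -0.2  0. ] [ 0.02  0.02 -0.03] 95.3900544257879 23.55
```

```bash
python3 -m pendant '0 0 -.03 0 0;0 0 -.06 0 0;0 0 -.09 0 0;0 0 -.12 0 0;0 0 -.15 0 0'
python3 -m pendant '0 0 -.02 0 255;0 0 -.02 0 255;0 0 -.02 0 255;0 0 -.02 0 255;0 0 -.02 0 255' 40
python3 -m pendant '0 0 0 0 255;0 0 0 0 255;0 0 0 0 255;0 0 0 0 255;0 0 0 0 255'
python3 shot.py f; python3 - <<'E'
from h import *
for n,zu in (("a",284),("f",119)):
  a=dict(np.load(n+".npz"));R=a['Rt'];im=cv2.cvtColor(cv2.imread(f"pics/{n}_wrist.png"),6)
  c=proj(a,a['pos']+R@np.array([66,0,a['pos'][2]-zu-87]));print(n,"pad expected px",c)
  if n=="a":
    for r in (124,140,205,222): print(r,(R.T@(plane(a,(313,r),zu+87)-a['pos'])).round(1))
  r0=int(c[1]);x=int(c[0]);print(im[max(r0-70,0):r0+60:4,x].tolist(), max(r0-70,0)); print(im[r0,x-60:x+60:4].tolist())
E
```

```text
time_s: 24.07
position: [470.2, -154.7, 235.7]
eef_rot: [0.0, 0.994, -0.111, 0.0]
contact_force: [0.2, -0.6, 0.5]
grip_width: 95.6
finger_force: 0.0
time_s: 24.48
position: [470.1, -154.6, 253.0]
eef_rot: [-0.0, 0.994, -0.111, -0.001]
contact_force: [0.3, 0.7, 0.2]
grip_width: 67.0
finger_force: 0.0
time_s: 24.9
position: [470.5, -154.8, 254.0]
eef_rot: [0.0, 0.994, -0.111, -0.0]
contact_force: [-0.6, 0.1, -0.0]
grip_width: 33.7
finger_force: 0.0
[ 470.5 -154.8  254. ] yaw -12.73 [-0.6  0.1 -0. ] [ 0.1  -0.01 -0.03] 33.68178192462369 24.9
a pad expected px [318.23887709 169.48883734]
124 [  74.9   -1.1 -121.2]
140 [  71.8   -1.  -121.2]
205 [  58.8   -1.  -121.2]
222 [  55.3   -1.  -121.2]
[87, 86, 85, 86, 86, 85, 68, 86, 83, 83, 77, 76, 76, 76, 76, 77, 76, 77, 76, 77, 77, 76, 77, 77, 80, 78, 79, 81, 81, 78, 66, 58, 160] 99
[80, 78, 78, 77, 77, 77, 77, 77, 75, 77, 76, 76, 75, 73, 76, 74, 75, 74, 75, 74, 73, 75, 74, 75, 76, 75, 74, 75, 74, 76]
f pad expected px [315.39402988 139.25486595]
[80, 78, 78, 68, 70, 71, 70, 70, 71, 70, 70, 71, 71, 66, 72, 70, 67, 67, 67, 71, 70, 68, 59, 92, 97, 149, 149, 150, 149, 148, 150, 149, 149] 69
[124, 78, 80, 78, 79, 78, 77, 68, 70, 71, 69, 71, 69, 70, 69, 69, 70, 68, 71, 69, 71, 70, 57, 49, 48, 50, 40, 38, 38, 76]
```

The pad lies 55–75 mm ahead of the grip point, as the geometry predicts. I'll finish closing the fingers, move over the pad, and press down by feel.

```bash
python3 -m pendant '.016 0 0 0 255;.032 0 0 0 255;.048 0 0 0 255;.064 0 0 0 255;.064 0 0 0 255'
python3 -m pendant '0 0 .01 0 255;0 0 .025 0 255;0 0 .04 0 255;0 0 .05 0 255;0 0 .055 0 255'
python3 -m pendant '0 0 .002 0 255;0 0 .004 0 255;0 0 .006 0 255;0 0 .008 0 255;0 0 .01 0 255'
python3 -m pendant '0 0 .0015 0 255;0 0 .003 0 255;0 0 .0045 0 255;0 0 .006 0 255;0 0 .0075 0 255'
```

```text
time_s: 25.42
position: [534.8, -169.4, 253.7]
eef_rot: [0.0, 0.994, -0.111, 0.0]
contact_force: [-0.2, 0.1, -0.8]
grip_width: 0.5
finger_force: 0.0
time_s: 25.83
position: [531.7, -168.5, 197.5]
eef_rot: [-0.0, 0.994, -0.111, -0.001]
contact_force: [0.8, 0.4, 0.8]
grip_width: 0.0
finger_force: 0.0
time_s: 26.25
position: [533.1, -169.0, 189.4]
eef_rot: [0.0, 0.994, -0.111, 0.0]
contact_force: [-0.0, 0.5, -0.1]
grip_width: 0.5
finger_force: 0.0
time_s: 26.67
position: [533.0, -168.9, 181.5]
eef_rot: [0.0, 0.994, -0.111, 0.0]
contact_force: [0.2, 0.3, -1.2]
grip_width: 0.2
finger_force: 0.0
```

```bash
python3 -m pendant '0 0 .001 0 255;0 0 .002 0 255;0 0 .003 0 255;0 0 .004 0 255;0 0 .005 0 255'
python3 -m pendant '0 0 .001 0 255;0 0 .002 0 255;0 0 .003 0 255;0 0 .004 0 255;0 0 .005 0 255'
python3 -m pendant '0 0 .001 0 255;0 0 .002 0 255;0 0 .003 0 255;0 0 .004 0 255;0 0 .005 0 255'
```

```text
time_s: 27.08
position: [533.0, -168.9, 176.5]
eef_rot: [0.0, 0.994, -0.111, 0.0]
contact_force: [0.5, 0.1, -0.3]
grip_width: 0.1
finger_force: 0.0
time_s: 27.5
position: [533.0, -169.0, 172.7]
eef_rot: [0.0, 0.994, -0.111, 0.0]
contact_force: [-6.3, 2.6, 14.7]
grip_width: 0.6
finger_force: 7.5
time_s: 27.92
position: [530.7, -168.4, 167.7]
eef_rot: [-0.0, 0.994, -0.111, -0.002]
contact_force: [-8.9, 1.9, 16.2]
grip_width: 0.7
finger_force: 7.7
```

The lever is yielding at about 15 N. I'll continue down and drift back along with the pad.

```bash
python3 -m pendant '-.0005 0 .001 0 255;-.001 0 .002 0 255;-.0015 0 .003 0 255;-.002 0 .004 0 255;-.0025 0 .005 0 255'
python3 -m pendant '-.0003 0 .001 0 255;-.0006 0 .002 0 255;-.0009 0 .003 0 255;-.0012 0 .004 0 255;-.0015 0 .005 0 255'
```

```text
time_s: 28.33
position: [528.7, -168.0, 162.5]
eef_rot: [-0.0, 0.994, -0.111, -0.002]
contact_force: [-11.8, 2.4, 15.2]
grip_width: 0.3
finger_force: 7.5
time_s: 28.75
position: [527.7, -167.8, 157.4]
eef_rot: [0.0, 0.994, -0.111, -0.001]
contact_force: [-10.1, 1.0, 13.3]
grip_width: 0.7
finger_force: 6.4
```

```bash
python3 -m pendant '-.0003 0 .001 0 255;-.0006 0 .002 0 255;-.0009 0 .003 0 255;-.0012 0 .004 0 255;-.0015 0 .005 0 255'
python3 -m pendant '-.0003 0 .001 0 255;-.0006 0 .002 0 255;-.0009 0 .003 0 255;-.0009 0 .004 0 255;-.0009 0 .004 0 255'
```

```text
time_s: 29.17
position: [526.4, -167.5, 152.3]
eef_rot: [-0.0, 0.994, -0.111, -0.001]
contact_force: [-7.7, 1.7, 11.2]
grip_width: 0.3
finger_force: 5.7
time_s: 29.58
position: [525.5, -167.3, 148.0]
eef_rot: [-0.0, 0.994, -0.111, -0.001]
contact_force: [-7.9, 0.6, 9.8]
grip_width: 0.3
finger_force: 4.5
```

```bash
python3 -m pendant '0 0 .0005 0 255;0 0 .001 0 255;0 0 .0015 0 255;0 0 .002 0 255;0 0 .002 0 255'
python3 -m pendant '0 0 .0004 0 255;0 0 .0008 0 255;0 0 .0012 0 255;0 0 .0015 0 255;0 0 .0015 0 255'
python3 -m pendant '0 0 .0003 0 255;0 0 .0006 0 255;0 0 .0009 0 255;0 0 .001 0 255;0 0 .001 0 255'
```

```text
time_s: 30.0
position: [525.5, -167.3, 146.1]
eef_rot: [-0.0, 0.994, -0.111, -0.001]
contact_force: [-7.4, 1.5, 9.3]
grip_width: 0.3
finger_force: 4.6
time_s: 30.42
position: [525.4, -167.3, 144.6]
eef_rot: [-0.0, 0.994, -0.111, -0.001]
contact_force: [-7.2, 0.8, 8.9]
grip_width: 0.7
finger_force: 4.6
time_s: 30.83
position: [525.4, -167.3, 143.6]
eef_rot: [-0.0, 0.994, -0.111, -0.001]
contact_force: [-7.7, 0.8, 9.1]
grip_width: 0.5
finger_force: 4.6
```

```bash
python3 -m pendant '0 0 .0003 0 255;0 0 .0006 0 255;0 0 .0009 0 255;0 0 .001 0 255;0 0 .001 0 255'
python3 -m pendant '0 0 .0003 0 255;0 0 .0006 0 255;0 0 .0009 0 255;0 0 .001 0 255;0 0 .001 0 255'
```

```text
time_s: 31.25
position: [525.4, -167.3, 142.9]
eef_rot: [-0.0, 0.994, -0.111, -0.001]
contact_force: [-9.2, 2.8, 12.1]
grip_width: 0.2
finger_force: 6.5
time_s: 31.67
position: [525.5, -167.3, 142.6]
eef_rot: [0.0, 0.994, -0.111, -0.001]
contact_force: [-12.0, 1.7, 21.3]
grip_width: 0.2
finger_force: 10.3
```

The stop is reached: z = 142.6, force rising to 21 N, expected about 143. One small nudge to confirm, then I'll back away and check.

```bash
python3 -m pendant '0 0 .0002 0 255;0 0 .0004 0 255;0 0 .0004 0 255;0 0 .0004 0 255;0 0 .0004 0 255'
python3 -m pendant '0 0 -.002 0 255;0 0 -.008 0 255;0 0 -.03 0 255;0 0 -.06 0 255;0 0 -.1 0 255'
python3 -m pendant '-.02 -.03 -.02 0 255;-.04 -.06 -.03 0 255;-.04 -.1 -.03 0 255;-.04 -.13 -.03 0 255;-.04 -.16 -.03 0 255'
python3 -m pendant '0 -.03 0 0 255;0 -.06 0 0 255;0 -.06 0 0 255;0 -.06 0 0 255;0 -.06 0 0 255'
python3 - <<'E'
from h import *
s=manip.capture("scene");t=manip.capture("top")
v=np.zeros((600,800,3),np.uint8)
v[:,:450]=cv2.resize(s[120:280,190:310],(450,600));v[:,450:]=cv2.resize(t[180:390,380:502],(350,600))
cv2.imwrite("pics/end.png",cv2.convertScaleAbs(v,alpha=1.5))
E
```

```text
time_s: 32.08
position: [525.5, -167.3, 142.5]
eef_rot: [0.0, 0.994, -0.111, -0.001]
contact_force: [-12.9, 2.9, 23.7]
grip_width: 0.5
finger_force: 11.9
time_s: 32.5
position: [525.8, -167.1, 240.2]
eef_rot: [-0.001, 0.994, -0.111, -0.002]
contact_force: [0.0, 0.9, 0.6]
grip_width: 0.5
finger_force: 0.0
time_s: 32.92
position: [523.0, -1.0, 271.5]
eef_rot: [0.0, 0.994, -0.111, 0.001]
contact_force: [1.0, -0.2, 0.5]
grip_width: 0.2
finger_force: 0.0
time_s: 33.33
position: [536.1, 55.7, 270.7]
eef_rot: [0.0, 0.994, -0.111, -0.0]
contact_force: [0.8, -0.3, -0.4]
grip_width: 0.3
finger_force: 0.0
```

View pics/end.png

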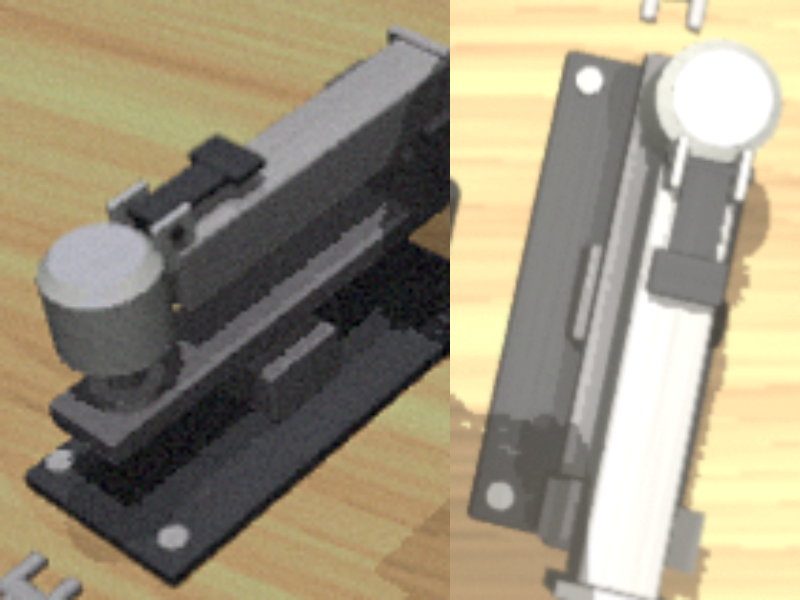

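The final picture shows the socket down over the ball, with the dome at crop (720,98) and the tube parallel to the head and lying level in the saddle. The lever is flat along the tube at crop (205,170). The arm is clear.

```bash
python3 -c "
from plant import manip
print(manip.close_job())"
```

```text
the job is handed in; nothing more can be done
None
```

The coupler is on the ball, its tube level in the saddle and its latch pressed to the stop (peak 24 N); I let go, backed the arm clear and handed the job in at about 33 s. I have had no verdict on it. My first grasp closed on air, because the real finger ends sit roughly 36 mm short of the reported TCP, and I corrected that by feel.

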